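Find the perished rubber pad with a pin gauge

ROBOT

A 7-joint arm with a two-finger parallel gripper is mounted at the origin on a cart in front of the work surface, level with it; the furniture and walls round the work are solid. World frame = base frame: x ahead of the robot, y to its left, z up, the work surface at z = 0. Lengths are in m, angles in rad, forces in N, time in s.
With the tool pointing down it reaches from about 0.35 to 0.775 m from the base axis. Payload 3.1 kg.
Tool frame: the origin (TCP) lies midway between the tips of the shut fingers; the grasp point (between the pads) lies 19 mm behind it (arm.grip_point_offset is the distance from the TCP to the grasp point, in m); z points along the fingers, y is the direction in which the jaws open and shut (so a half turn about z gives the same grasp; the last joint's range is limited). The gripper opens to 85 mm and grips with 20 to 120 N. Pads are 22 mm wide; open, the fingers measure 114 mm over their backs; the gripper's body (76 mm by 85 mm) begins 54 mm behind the grasp point. The pads swing forward as they close: fully open they stand 13 mm farther back than shut.
Start: joints at [1.267, 0.311, 0.014, 1.512, -0.004, 1.319, -0.027], TCP at [0.142, -0.531, 0.231] pointing down, gripper open.
Joint ranges: [-2.7, 2.7], [-0.3, 1.91], [-1.27, 1.3], [0.12, 2.57], [-1.44, 4.58], [0.2, 2.03], [-3.05, 3.05]. Speed limits (rad/s): [2.79, 2.79, 3.14, 3.14, 3.14, 3.14, 3.14].

INTERFACE

Orientations are given as a unit quaternion [x, y, z, w].
In Python, from station import arm gives the robot as it stands.
- The arm moves only by the shell command python3 -m inch 'ROWS' [FORCE]. ROWS is JSON, a list of rows, each a list of 3 entries, a list of its own where there are three numbers: the turn, a rotation vector about the tool's x, y, z in degrees, then the shift along the tool's x, y, z in cm, then the opening, from 0 (shut) to 1 (fully open). A call has 1 to 5 rows; each row is the pose to reach, as a shift and turn from the pose commanded when the call began, along the tool's axes at that moment; what a row does not reach only later rows make up. A row lasts 1/12 s, in which the tool goes at most 41.7 mm and 7.16 degrees, less where a joint would pass 70% of its speed; a pose out of reach is approached as far as the arm can. A call with a gripper value outside its range is refused whole. The fingers move at their own pace and stop on an object; FORCE is the grip in N (left out, the last holds). Time passes only in rows, so rows that repeat a pose let the fingers close. It gives the time, the measured TCP pose, the force and the opening at its end, in the units of the state.
- arm.get_obs(): the state, without advancing time (a new reading comes with each control period).
- arm.snapshot(name): name is "scene" or "top" or "wrist"; returns (picture, depth): 420x560x3 uint8, red, green, blue; 420x560 float32, m along the optical axis (not along the pixel's ray), 0 where there is no reading.
- arm.get_calibration(name): a dict with "fx", "fy", "cx", "cy" (pixels), "R" (3x3) and "t" (3): a world point X has camera coordinates R X + t. Camera axes: x right, y down, z forward; pixel columns grow to the right and rows downward; lengths in m; the calibration is good to about 2 mm. A picture is of the moment at which its call begins: read the wrist's pose just before it. get_calibration takes no time and is no camera call; for the wrist camera it gives the pose at the moment of the call.
- arm.close_job(): hands the job in, once; it reports no verdict.
Trained networks look in the newest picture that a camera, given by its name, has taken for a name from the list of things; names that differ only in an ending like _2 or _b are one class to them, and where a whole thing is asked for, a point or a joint stands for the part that bears it (a point fixed in the world has none). Each returns a list of dicts, best first, with "p" (0 to 1); they miss things now and then, are a little off and sometimes report something else, mostly with a low value. They report only what shows in the picture. A call takes as long as a camera call. They do not tell look-alikes from the thing itself.
- arm.search_frame(camera, thing): "location" ([x, y, z] in m, in world coordinates, good to about 4 mm: the middle of the surface that is visible of it).
- arm.pinpoint(camera, thing): "location" ([x, y, z] in m, in world coordinates, good to about 4 mm: a listed point, or the origin of a listed thing).
The state is a dict: "t": time; "joint_pos": joint angles; "qvel": joint speeds; "joint_torque": joint torques, N m; "ee_pos": TCP position; "orientation": TCP orientation; "contact_force": force on the tool from outside, world axes, zero at the start; "moment": the same for the moment, N m; "grip_width": finger opening in m.
Only numpy, scipy, OpenCV 4.12 (cv2) and the standard library are available. Lean on these libraries where they do the work, as an engineer would, in place of code of your own. Each camera call takes 0.05 s, during which the arm holds its last target.

TASK

One of the three rubber pads on the test blocks has perished, though they all look alike: it is much softer than the others and keeps a dent when pressed. Take the pin gauge from its stand and press its sprung pin into the pads in turn, each time with about 6 N (the pin then stands 6 mm pushed in) and never with more than 9 N, until you have found the one that sinks deep under it. Then leave the gauge upright and fully home in the hole of that same block to mark it, without ramming it and without disturbing the other things on the bench.

Things in the scene. Friction and masses are not known exactly. Their poses are not given: they have to be found in the camera images.
- gauge_grip (a point): Grip of the pin gauge, an upright tool, 120 g: from below a 6 mm pin 14 mm long, barrel dia 18 x 30 mm (end tapered), steel flange dia 34 x 6 mm, blue square grip 24 x 24 x 50 mm (sides along x, y). Point on the axis, 22 mm above the flange's top, 28 below the grip's top, 28 above the flange's underside, 72 above the tip; z up. Starts upright in the stand's hole, flange on its top
- gauge_pin (a joint): How far the sprung pin is pushed up into the gauge, in m: 0 = fully out, 0.014 = at its stop. Spring 1.0 N per mm (6 mm at 6 N), from about 0.3 N. On the pin a black ring reaches the barrel at 6 mm (6 N), a red ring at 9 mm (9 N, not to be passed). A red rod rises out of the gauge's top by the same amount.
- gauge_stand: The gauge's home stand: aluminium block 56 x 56 x 50 mm on a black foot 80 x 70 mm, fixed to the worktop, with a vertical through hole 21 mm across at its centre. Origin: centre of its underside on the worktop.
- gauge_tip (a point): Where the gauge's pin tip is when the pin is fully out: on the axis, 72 mm below the grip point and 44 mm below the flange's underside. Fixed to the gauge itself: it does not move with the pin, so the real tip is higher than this by the value of gauge_pin.
- block_a: A test block, fixed to the worktop, one of three that look alike: aluminium, 112 mm along its x, 56 mm along y. Its near half (-x) is 32 mm high and carries a black rubber pad; its far half (+x) is 50 mm high and has a hole to stand the gauge in. Origin: on the worktop under the middle of the block.
- block_a_pad (a point): Centre of the top face of the pad of block_a when nothing presses it, 50 mm above the worktop (fixed to the block: it does not sink with the pad). The pad is a black disc 30 mm across with a small grey centre spot; a sound one sinks 1.5 to 2 mm under 6 N and springs back, the perished one sinks about 12 mm under 6 N (at most 14) and keeps a dent of about 4 mm.
- block_a_hole (a point): Centre of the mouth of the hole in block_a, at the level of the 50 mm high top face. The hole is vertical, goes right through, 21 mm across with a 2 mm chamfer; fully home, the gauge's flange rests on this face.
- block_b: A test block, fixed to the worktop, one of three that look alike: aluminium, 112 mm along its x, 56 mm along y. Its near half (-x) is 32 mm high and carries a black rubber pad; its far half (+x) is 50 mm high and has a hole to stand the gauge in. Origin: on the worktop under the middle of the block.
- block_b_pad (a point): Centre of the top face of the pad of block_b when nothing presses it, 50 mm above the worktop (fixed to the block: it does not sink with the pad). The pad is a black disc 30 mm across with a small grey centre spot; a sound one sinks 1.5 to 2 mm under 6 N and springs back, the perished one sinks about 12 mm under 6 N (at most 14) and keeps a dent of about 4 mm.
- block_b_hole (a point): Centre of the mouth of the hole in block_b, at the level of the 50 mm high top face. The hole is vertical, goes right through, 21 mm across with a 2 mm chamfer; fully home, the gauge's flange rests on this face.
- block_c: A test block, fixed to the worktop, one of three that look alike: aluminium, 112 mm along its x, 56 mm along y. Its near half (-x) is 32 mm high and carries a black rubber pad; its far half (+x) is 50 mm high and has a hole to stand the gauge in. Origin: on the worktop under the middle of the block.
- block_c_pad (a point): Centre of the top face of the pad of block_c when nothing presses it, 50 mm above the worktop (fixed to the block: it does not sink with the pad). The pad is a black disc 30 mm across with a small grey centre spot; a sound one sinks 1.5 to 2 mm under 6 N and springs back, the perished one sinks about 12 mm under 6 N (at most 14) and keeps a dent of about 4 mm.
- block_c_hole (a point): Centre of the mouth of the hole in block_c, at the level of the 50 mm high top face. The hole is vertical, goes right through, 21 mm across with a 2 mm chamfer; fully home, the gauge's flange rests on this face.
- pad_a (a joint): How far the pad of block_a is pushed down from its rest height, in m: 0 = untouched, 0.014 = as far as it goes.
- pad_b (a joint): How far the pad of block_b is pushed down from its rest height, in m: 0 = untouched, 0.014 = as far as it goes.
- pad_c (a joint): How far the pad of block_c is pushed down from its rest height, in m: 0 = untouched, 0.014 = as far as it goes.
- bottle_amber: Bystander: amber bottle with a white cap, 44 mm across, 90 mm tall; origin at the centre of its underside. To be left alone.
- beaker: Bystander: clear plastic beaker, 51 mm across, 52 mm tall; origin at the centre of its underside. To be left alone.
- timer: Bystander: white bench timer standing on edge, 21 x 62 x 54 mm; origin at the centre of its underside. To be left alone.
- white_box: Bystander: white lidded box, 54 x 80 x 34 mm; origin at the centre of its underside. To be left alone.
Things that resemble listed ones, but are neither listed nor needed, are in the scene too. What is shaped like the part that bears gauge_grip but yellow is not meant.

How it is judged:
By the outcome, as a careful person would: the job done as asked, in the order asked, and still so for the second after the job is handed in, with the robot touching nothing.
It also fails if it takes over 48 s, if anything falls off the work surface, if the arm or the gripper's body presses on something with over 40 N, if the wrist force passes 120 N, or if a joint passes its speed limit or range.

## Working session

There is one attempt and no reset: what is moved stays moved. The work goes in short steps, Python scripts to look and compute and a shell command to move; the robot and the scene stay as the last step left them, time stands still between calls to the robot, and variables do not carry over. Pictures are saved under pics/ and viewed, and the job is handed in when it is done.

```bash
ls; mkdir -p pics
python3 - <<'E'
from station import arm
import cv2
o=arm.get_obs()
for k in o: print(k,o[k])
for n in ("scene","top","wrist"):
    p,d=arm.snapshot(n); cv2.imwrite(f"pics/{n}0.png",p[:,:,::-1])
    for th in (["gauge_grip","gauge_stand","block_a_pad","block_a_hole","bottle_amber","beaker","timer","white_box"] if n=="top" else []):
        print(n,th,[(round(r['p'],2),[round(float(v),4) for v in r['location']]) for r in arm.pinpoint(n,th)])
print(arm.get_obs()['t'])
E
```

```text
pics
t 0.0
joint_pos [ 1.26730352  0.31171322  0.0140105   1.51309145 -0.0044191   1.31920783
 -0.02721489]
qvel [-0.00030483 -0.00038881 -0.00174412  0.00015193 -0.00011429 -0.0001409
 -0.00052094]
joint_torque [-2.05787155e-04 -3.79916096e+01  1.45817301e-01 -2.30590332e+01
  1.22916716e-02  1.36631937e-02  1.39629407e-05]
ee_pos [ 0.14216104 -0.53053474  0.23021407]
orientation [ 9.91442016e-01  1.30542339e-01 -1.97670399e-04 -1.17797224e-03]
contact_force [-1.09005479  0.43660539 -1.04973173]
moment [0.00100281 0.04029351 0.0108328 ]
grip_width 0.08553377697466204
top gauge_grip [(0.73, [0.5046, 0.1165, 0.0761]), (0.59, [0.4444, -0.0193, 0.0517]), (0.51, [0.3591, -0.0496, 0.0723])]
top gauge_stand [(0.76, [0.5084, 0.116, 0.0058])]
top block_a_pad [(0.97, [0.4513, -0.2854, 0.0514])]
top block_a_hole [(0.73, [0.5101, -0.2966, 0.0459]), (0.18, [0.506, 0.1177, 0.079])]
top bottle_amber [(0.74, [0.5403, -0.4173, 0.0039]), (0.52, [0.6379, -0.3001, -0.0007])]
top beaker [(0.75, [0.6374, -0.0897, 0.0012])]
top timer [(0.8, [0.6478, 0.0158, -0.0008]), (0.69, [0.4431, -0.0201, 0.0528])]
top white_box [(0.56, [0.5399, -0.4182, 0.0033])]
0.55
```

View pics/scene0.png

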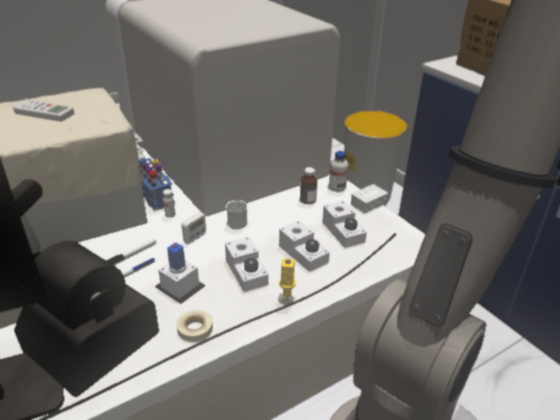

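View pics/top0.png

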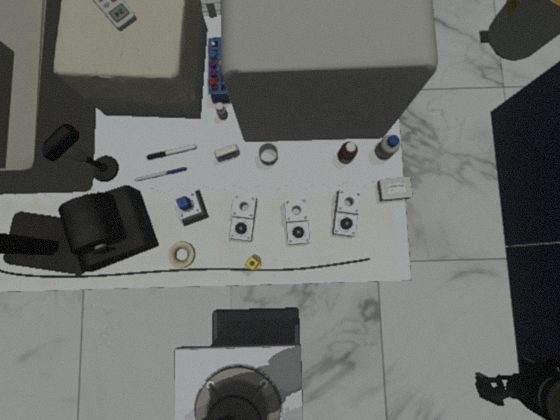

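View pics/wrist0.png

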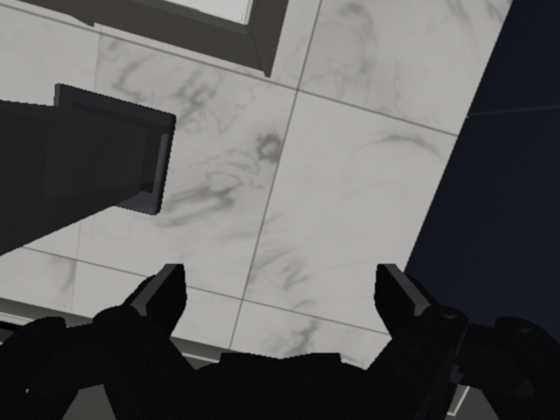

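```bash
cat > h.py <<'E'
from station import arm
import cv2, numpy as np
from scipy.spatial.transform import Rotation as Rn
def ray(c,u,v,z):
    K=np.array([[c['fx'],0,c['cx']],[0,c['fy'],c['cy']],[0,0,1]]);R=np.array(c['R']);t=np.array(c['t'])
    o=-R.T@t; d=R.T@np.linalg.inv(K)@np.array([u,v,1.]); return o+d*(z-o[2])/d[2]
def proj(c,X):
    p=np.array(c['R'])@np.array(X)+np.array(c['t']); return c['fx']*p[0]/p[2]+c['cx'],c['fy']*p[1]/p[2]+c['cy']
def move(target,yawdeg=None):
    "print shift (cm, tool axes) and turn needed from current measured pose"
    o=arm.get_obs(); R=Rn.from_quat(o['orientation']); s=R.inv().apply(np.array(target)-o['ee_pos'])*100
    m=R.as_matrix(); print('shift cm',s.round(2),'tool x yaw',np.degrees(np.arctan2(m[1,0],m[0,0])).round(2),'tilt',np.degrees(np.arccos(-m[2,2])).round(2),'pos',np.round(o['ee_pos'],4),'t',o['t'])
def nets(cam,things):
    for th in things:
        print(cam,th,[(round(r['p'],2),[round(float(v),4) for v in r['location']]) for r in arm.pinpoint(cam,th)])
E
python3 - <<'E'
from h import *
im=cv2.imread('pics/top0.png')[120:290,150:420]
cv2.imwrite('pics/top_crop.png',cv2.resize(im,None,fx=2.9,fy=2.9,interpolation=cv2.INTER_CUBIC))
c=arm.get_calibration('top')
print(c)
for n,u,v,z in [('padL',241,229,.05),('holeL',243.5,205,.05),('padM',297.5,232,.05),('holeM',295.5,210,.05),('padR',345,224,.05),('holeR',348,199,.05),('gauge',185,202,.106)]: print(n,ray(c,u,v,z).round(4))
w=arm.get_calibration('wrist'); R=np.array(w['R']); print('wcam',-R.T@w['t'],R,w['fx'],w['cx'],w['cy'])
move([.505,.117,.231])
E
```

```text
{'fx': 396.68655687340424, 'fy': 396.68655687340424, 'cx': 281.5416075581685, 'cy': 204.58591654542434, 'R': array([[-2.67578410e-02, -9.99629982e-01, -4.89041251e-03],
       [-9.89117679e-01,  2.71838335e-02, -1.44593420e-01],
       [ 1.44672858e-01,  9.68185727e-04, -9.89479068e-01]]), 't': array([-0.1085384 ,  0.50357564,  0.97803605])}
padL [ 0.4395 -0.0192  0.05  ]
holeL [ 0.5    -0.0262  0.05  ]
padM [ 0.4282 -0.1601  0.05  ]
holeM [ 0.4837 -0.1569  0.05  ]
padR [ 0.445  -0.2796  0.05  ]
holeR [ 0.5081 -0.2903  0.05  ]
gauge [0.5028 0.1078 0.106 ]
wcam [ 0.20630283 -0.51435158  0.3742354 ] [[ 0.25812412 -0.96611047  0.00158248]
 [-0.93272908 -0.24877779  0.26100971]
 [-0.25177053 -0.06884893 -0.96533488]] 314.36742674978365 280.00940330497014 215.96049450989779
shift cm [ 5.181e+01 -5.323e+01  3.000e-02] tool x yaw 15.01 tilt 0.0 pos [ 0.1424 -0.5313  0.2313] t 0.55
```

View pics/top_crop.png

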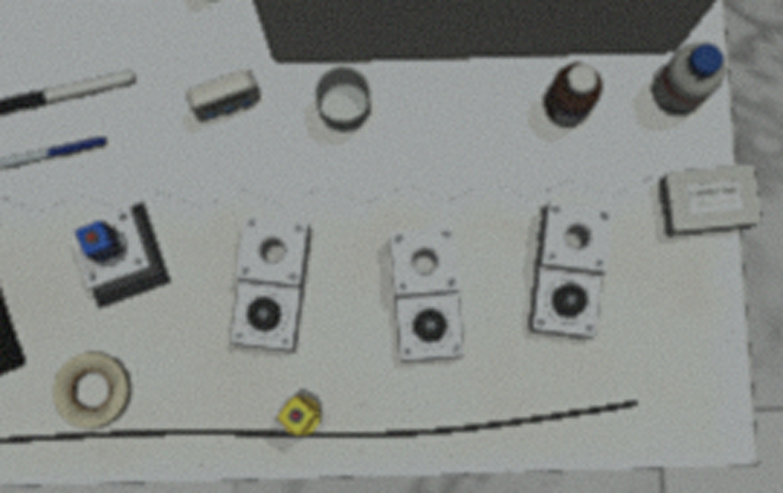

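```bash
python3 -m inch '[[[0,0,0],[36.7,-29.6,-5],1],[[0,0,0],[36.7,-29.6,-5],1],[[0,0,0],[36.7,-29.6,-5],1],[[0,0,0],[36.7,-29.6,-5],1],[[0,0,0],[36.7,-29.6,-5],1]]'
python3 -c "
from h import *
move([.42,-.15,.28])"
```

```text
t: 0.97
ee_pos: [0.2653, -0.3622, 0.2537]
orientation: [0.991, 0.13, 0.0, 0.0]
contact_force: [1.3, -0.7, -0.1]
grip_width: 0.0853
shift cm [ 20.43 -16.5   -2.64] tool x yaw 14.98 tilt 0.04 pos [ 0.2653 -0.3622  0.2537] t 0.9667
```

```bash
python3 -m inch '[[[0,0,0],[20.4,-16.5,-2.6],1],[[0,0,0],[20.4,-16.5,-2.6],1],[[0,0,0],[20.4,-16.5,-2.6],1],[[0,0,0],[20.4,-16.5,-2.6],1],[[0,0,0],[20.4,-16.5,-2.6],1]]'
python3 -m inch '[[[0,0,0],[4,-3.2,-0.5],1],[[0,0,0],[4,-3.2,-0.5],1],[[0,0,0],[4,-3.2,-0.5],1]]'
python3 -c "
from h import *
move([.42,-.15,.28])
c=arm.get_calibration('wrist')
p,d=arm.snapshot('wrist'); cv2.imwrite('pics/w1.png',p[:,:,::-1]); np.savez('w1.npz',d=d,R=c['R'],t=c['t'],fx=c['fx'],fy=c['fy'],cx=c['cx'],cy=c['cy'])
nets('wrist',['gauge_grip','block_a_pad','block_a_hole'])
"
```

```text
t: 1.38
ee_pos: [0.3872, -0.1945, 0.2745]
orientation: [0.991, 0.13, 0.0, 0.001]
contact_force: [1.4, -1.2, 0.2]
grip_width: 0.0853
t: 1.63
ee_pos: [0.4192, -0.1506, 0.2795]
orientation: [0.991, 0.135, 0.001, -0.0]
contact_force: [0.5, -0.2, 0.0]
grip_width: 0.0851
shift cm [ 0.1  -0.04 -0.05] tool x yaw 15.54 tilt 0.16 pos [ 0.4192 -0.1506  0.2795] t 1.6333
wrist gauge_grip [(0.94, [0.5055, 0.1147, 0.0799]), (0.85, [0.3572, -0.0468, 0.0694])]
wrist block_a_pad [(0.6, [0.4507, -0.2878, 0.0499])]
wrist block_a_hole [(0.71, [0.506, -0.2901, 0.0448]), (0.6, [0.5089, 0.1197, -0.0036])]
```

View pics/w1.png

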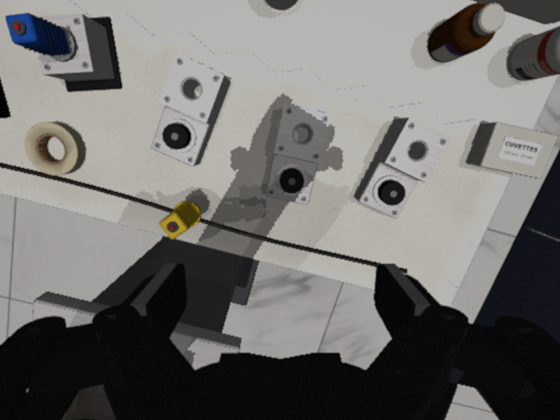

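Run:
```python
from h import *
c=dict(np.load('w1.npz')); im=cv2.imread('pics/w1.png')
cv2.imwrite('pics/w1c.png',cv2.resize(im[40:220,140:450],None,fx=2.58,fy=2.58,interpolation=cv2.INTER_CUBIC))
cv2.imwrite('pics/w1g.png',cv2.resize(im[0:100,0:130],None,fx=6,fy=6,interpolation=cv2.INTER_CUBIC))
g=cv2.cvtColor(im,cv2.COLOR_BGR2GRAY)
for n,u,v in [('L',178,135),('M',291,180),('R',391,191)]:
    s=g[v-24:v+24,u-24:u+24]; m=(s<45).astype(np.uint8)
    k,l,st,ce=cv2.connectedComponentsWithStats(m)
    i=max(range(1,k),key=lambda i:st[i,4]); x,y=ce[i]+[u-24,v-24]; print(n,x,y,st[i],ray(c,x,y,.05).round(4))
for n,u,v in [('hL',192,88),('hM',302,133),('hR',418,150)]: print(n,ray(c,u,v,.05).round(4))
```

```text
L 176.64360587002096 135.70859538784066 [  9  13  27  25 477] [ 0.4469 -0.0205  0.05  ]
M 291.21945701357464 180.3054298642534 [ 13  12  24  25 442] [ 0.4325 -0.1614  0.05  ]
R 390.57990867579906 192.02283105022832 [ 11  14  27  24 438] [ 0.4509 -0.2805  0.05  ]
hL [ 0.5018 -0.0273  0.05  ]
hM [ 0.4882 -0.1583  0.05  ]
hR [ 0.5059 -0.2937  0.05  ]
```

View pics/w1c.png

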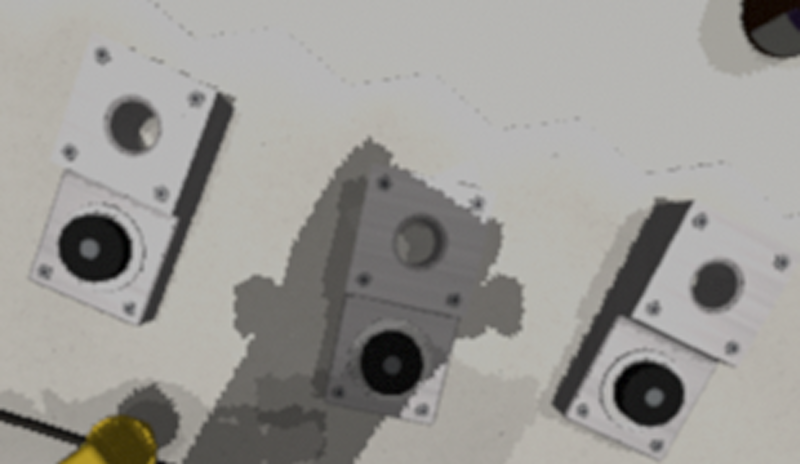

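View pics/w1g.png

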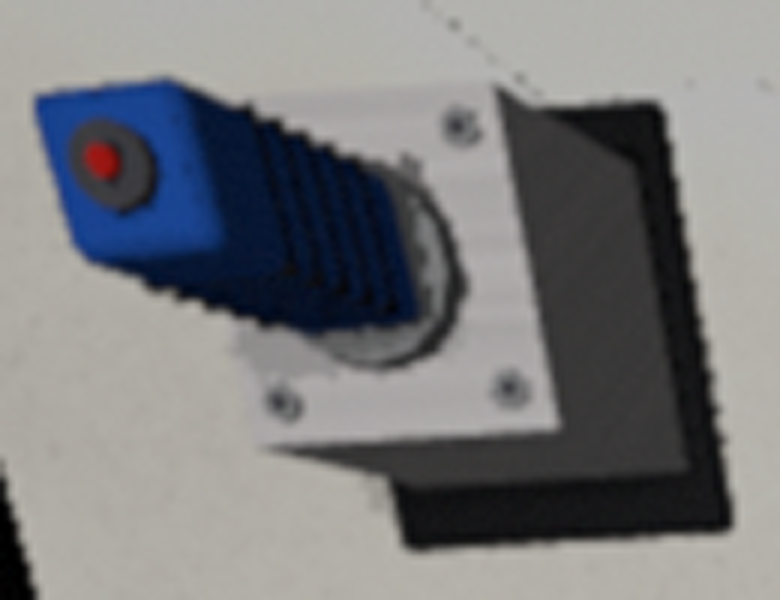

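```bash
python3 -m inch '[[[0,0,0],[15.4,-23.3,7],1],[[0,0,0],[15.4,-23.3,7],1],[[0,0,0],[15.4,-23.3,7],1],[[0,0,0],[15.4,-23.3,7],1],[[0,0,0],[15.4,-23.3,7],1]]'
python3 -c "
from h import *
move([.505,.115,.21])
"
```

```text
t: 2.25
ee_pos: [0.481, 0.0357, 0.2277]
orientation: [0.992, 0.128, -0.0, 0.001]
contact_force: [1.0, -0.1, 0.5]
grip_width: 0.0854
shift cm [ 4.34 -7.06  1.75] tool x yaw 14.7 tilt 0.08 pos [0.481  0.0357 0.2277] t 2.25
```

```bash
python3 -m inch '[[[0,0,0],[4.3,-7.1,1.7],1],[[0,0,0],[4.3,-7.1,1.7],1],[[0,0,0],[4.3,-7.1,1.7],1],[[0,0,0],[4.3,-7.1,1.7],1]]'
python3 -c "
from h import *
move([.505,.115,.21])
c=arm.get_calibration('wrist')
p,d=arm.snapshot('wrist'); cv2.imwrite('pics/w2.png',p[:,:,::-1]); np.savez('w2.npz',d=d,R=c['R'],t=c['t'],fx=c['fx'],fy=c['fy'],cx=c['cx'],cy=c['cy'])
nets('wrist',['gauge_grip'])
"
```

```text
t: 2.58
ee_pos: [0.5034, 0.1178, 0.2101]
orientation: [0.991, 0.132, -0.001, -0.0]
contact_force: [0.3, -0.6, -0.8]
grip_width: 0.0856
shift cm [0.08 0.31 0.01] tool x yaw 15.2 tilt 0.14 pos [0.5034 0.1178 0.2101] t 2.5833
wrist gauge_grip [(0.69, [0.5078, 0.1143, 0.0804])]
```

View pics/w2.png

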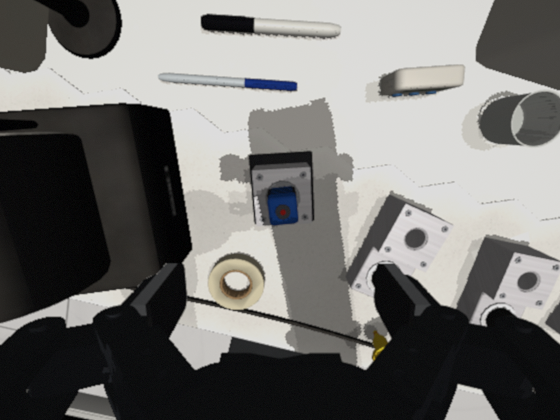

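Run:
```python
from h import *
c=dict(np.load('w2.npz')); im=cv2.imread('pics/w2.png'); d=c['d']
cv2.imwrite('pics/w2c.png',cv2.resize(im[140:240,225:335],None,fx=6,fy=6,interpolation=cv2.INTER_CUBIC))
def dep(u,v):
    z=d[v,u]; p=np.array([(u-c['cx'])/c['fx']*z,(v-c['cy'])/c['fy']*z,z]); return (c['R'].T@(p-c['t'])).round(4)
for u,v in [(170,130),(182,240),(150,200),(120,150),(280,205),(275,200),(290,205)]: print(u,v,dep(u,v))
b=cv2.cvtColor(im,cv2.COLOR_BGR2HSV)
print('TCP proj',proj(c,[0.5034,.1178,.21]))
```

```text
170 130 [0.5383 0.2438 0.0182]
182 240 [0.4322 0.2056 0.0382]
150 200 [0.4817 0.2284 0.0859]
120 150 [0.5186 0.2565 0.0918]
280 205 [0.5121 0.1197 0.1088]
275 200 [0.5143 0.1245 0.1055]
290 205 [0.5137 0.1118 0.1065]
TCP proj (np.float64(279.27410440980003), np.float64(269.5516524112799))
```

View pics/w2c.png

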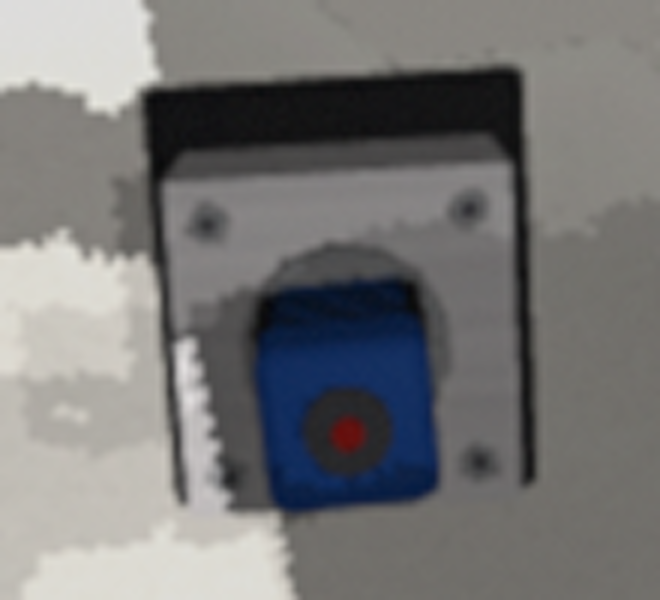

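Run:
```python
from h import *
c=dict(np.load('w2.npz'))
g=ray(c,283,212,.106); print(g)
h=ray(c,225+342/6,140+330/6,.056);print(h)
for z in (.12,.059): move([g[0],g[1],z])
```

```text
[0.50647    0.11570402 0.106     ]
[0.51012719 0.11720725 0.056     ]
shift cm [ 0.29 -0.15  9.07] tool x yaw 14.81 tilt 0.13 pos [0.5042 0.1137 0.2107] t 2.6833
shift cm [ 0.3  -0.16 15.17] tool x yaw 14.81 tilt 0.13 pos [0.5042 0.1137 0.2107] t 2.6833
```

```bash
python3 -m inch '[[[0,0,-3],[0.3,-0.2,4],1],[[0,0,-3],[0.3,-0.2,7],1],[[0,0,-3],[0.3,-0.2,7],1],[[0,0,-3],[0.3,-0.2,7],1]]'
python3 - <<'E'
from h import *
c=arm.get_calibration('wrist'); move([.507,.116,.059])
p,d=arm.snapshot('wrist'); cv2.imwrite('pics/w3.png',p[:,:,::-1]); np.savez('w3.npz',d=d,R=c['R'],t=c['t'],fx=c['fx'],fy=c['fy'],cx=c['cx'],cy=c['cy'])
move([.507,.116,.059])
E
```

```text
t: 3.02
ee_pos: [0.5055, 0.1157, 0.1403]
orientation: [0.988, 0.154, -0.002, 0.001]
contact_force: [0.3, -0.2, 0.4]
grip_width: 0.0857
shift cm [0.19 0.01 8.13] tool x yaw 17.74 tilt 0.24 pos [0.5055 0.1157 0.1403] t 3.0167
shift cm [-0.04  0.08  8.31] tool x yaw 17.78 tilt 0.07 pos [0.507  0.117  0.1421] t 3.0667
```

View pics/w3.png

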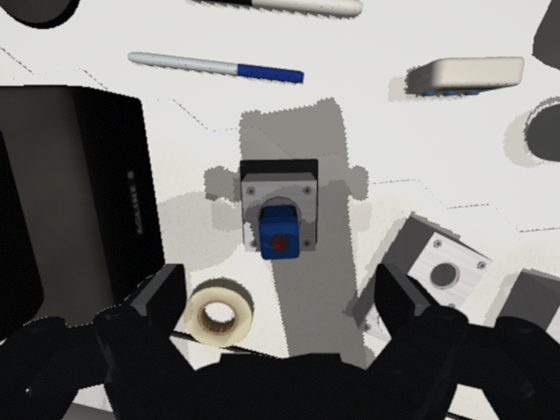

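Run:
```python
from h import *
c=dict(np.load('w3.npz'))
print(ray(c,280,243.5,.106),ray(c,280,243,.106))
```

```text
[0.50652262 0.11554444 0.106     ] [0.50682533 0.11564101 0.106     ]
```

```bash
python3 -m inch '[[[0,0,0],[0,0.1,3],1],[[0,0,0],[0,0.1,6],1],[[0,0,0],[0,0.1,8.1],1],[[0,0,0],[0,0.1,8.1],1],[[0,0,0],[0,0.1,8.1],1]]'
python3 - <<'E'
from h import *
for i in range(2):
    move([.507,.116,.059]); arm.snapshot('scene')
move([.507,.116,.059])
E
```

```text
t: 3.48
ee_pos: [0.5078, 0.1177, 0.0616]
orientation: [0.988, 0.156, 0.001, 0.0]
contact_force: [0.7, 1.2, 0.5]
grip_width: 0.0849
shift cm [-0.12  0.14  0.26] tool x yaw 17.92 tilt 0.1 pos [0.5078 0.1177 0.0616] t 3.4833
shift cm [-0.24  0.16  0.36] tool x yaw 17.94 tilt 0.25 pos [0.5087 0.1183 0.0626] t 3.5333
shift cm [-0.29  0.19  0.4 ] tool x yaw 17.96 tilt 0.32 pos [0.5091 0.1187 0.063 ] t 3.5833
```

```bash
python3 -m inch '[[[0,0,0],[0,0,0],1],[[0,0,0],[0,0,0],1]]'
python3 - <<'E'
from h import *
move([.507,.116,.059])
E
python3 -m inch '[[[0,0,0],[0,0,0],1],[[0,0,0],[0,0,0],1]]'
python3 - <<'E'
from h import *
move([.507,.116,.059])
E
```

```text
t: 3.75
ee_pos: [0.5082, 0.1186, 0.0622]
orientation: [0.988, 0.156, 0.002, -0.0]
contact_force: [0.2, 0.1, 0.6]
grip_width: 0.0851
shift cm [-0.2   0.21  0.31] tool x yaw 17.99 tilt 0.23 pos [0.5082 0.1186 0.0622] t 3.75
t: 3.92
ee_pos: [0.5071, 0.1183, 0.0609]
orientation: [0.988, 0.156, 0.001, 0.0]
contact_force: [0.2, 0.0, -0.3]
grip_width: 0.0857
shift cm [-0.08  0.22  0.19] tool x yaw 18.0 tilt 0.08 pos [0.5071 0.1183 0.0609] t 3.9167
```

```bash
python3 -m inch '[[[0,0,0],[-0.1,0.2,0.2],1],[[0,0,0],[-0.1,0.2,0.2],1],[[0,0,0],[-0.1,0.2,0.2],0],[[0,0,0],[-0.1,0.2,0.2],0],[[0,0,0],[-0.1,0.2,0.2],0]]' 50
python3 -m inch '[[[0,0,0],[0,0,0],0],[[0,0,0],[0,0,0],0],[[0,0,0],[0,0,0],0]]'
python3 - <<'E'
from h import *
move([.507,.116,.059])
E
```

```text
t: 4.33
ee_pos: [0.5062, 0.116, 0.0581]
orientation: [0.988, 0.156, -0.0, -0.0]
contact_force: [0.3, -0.3, 0.2]
grip_width: 0.0519
t: 4.58
ee_pos: [0.5064, 0.1161, 0.0583]
orientation: [0.988, 0.157, 0.0, -0.0]
contact_force: [0.5, 0.2, 1.8]
grip_width: 0.0234
shift cm [ 0.05  0.03 -0.07] tool x yaw 18.01 tilt 0.02 pos [0.5064 0.1161 0.0583] t 4.5833
```

```bash
python3 -m inch '[[[0,0,0],[0,0,-1],0],[[0,0,0],[0,0,-3],0],[[0,0,0],[0,0,-6],0],[[0,0,0],[0,0,-8],0],[[0,0,0],[0,0,-8],0]]'
python3 - <<'E'
from h import *
o=arm.get_obs(); print(o['contact_force'],o['grip_width'])
move([.4469,-.0205,.12])
c=arm.get_calibration('wrist')
p,d=arm.snapshot('wrist'); cv2.imwrite('pics/w4.png',p[:,:,::-1]); np.savez('w4.npz',d=d,R=c['R'],t=c['t'],fx=c['fx'],fy=c['fy'],cx=c['cx'],cy=c['cy'])
E
```

```text
t: 5.0
ee_pos: [0.5095, 0.1174, 0.1433]
orientation: [0.988, 0.157, 0.005, -0.0]
contact_force: [0.4, 0.5, 0.1]
grip_width: 0.0239
[0.42027138 0.48163958 0.10332119] 0.023853573175654962
shift cm [-10.24  11.18   2.24] tool x yaw 18.01 tilt 0.55 pos [0.5095 0.1174 0.1433] t 5.0
```

View pics/w4.png

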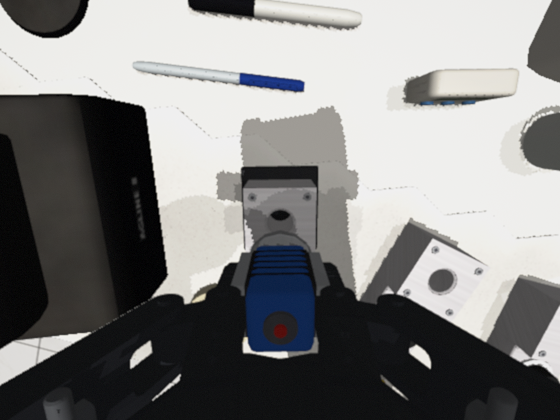

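```bash
python3 -m inch '[[[0,0,0],[-2.5,2.8,0],0],[[0,0,0],[-5.5,6,0],0],[[0,0,0],[-8,9,0],0],[[0,0,0],[-9.9,11.1,0.5],0],[[0,0,0],[-9.9,11.1,1.8],0]]'
python3 -m inch '[[[0,0,0],[0,0,0],0],[[0,0,0],[0,0,0],0],[[0,0,0],[0,0,0],0],[[0,0,0],[0,0,0],0],[[0,0,0],[0,0,0],0]]'
python3 - <<'E'
from h import *
o=arm.get_obs(); print(o['contact_force'],o['grip_width'])
move([.4469,-.0205,.1])
c=arm.get_calibration('wrist')
p,d=arm.snapshot('wrist'); cv2.imwrite('pics/w5.png',p[:,:,::-1]); np.savez('w5.npz',d=d,R=c['R'],t=c['t'],fx=c['fx'],fy=c['fy'],cx=c['cx'],cy=c['cy'])
p,d=arm.snapshot('scene'); cv2.imwrite('pics/s5.png',cv2.resize(p[200:320,130:380,::-1],None,fx=3.2,fy=3.2,interpolation=cv2.INTER_CUBIC))
move([.4469,-.0205,.1])
E
```

```text
t: 5.47
ee_pos: [0.4434, -0.0285, 0.1195]
orientation: [0.989, 0.151, -0.002, 0.003]
contact_force: [0.5, 0.2, -1.9]
grip_width: 0.0234
t: 5.88
ee_pos: [0.4471, -0.0189, 0.1206]
orientation: [0.987, 0.158, 0.001, -0.0]
contact_force: [-0.1, 0.6, -1.1]
grip_width: 0.0232
[-0.10615232  0.55909904 -1.09465792] 0.023224919159788766
shift cm [-0.07  0.15  2.06] tool x yaw 18.15 tilt 0.06 pos [ 0.4471 -0.0189  0.1206] t 5.8833
shift cm [-0.04  0.11  2.05] tool x yaw 18.1 tilt 0.04 pos [ 0.4469 -0.0193  0.1205] t 5.9833
```

View pics/w5.png

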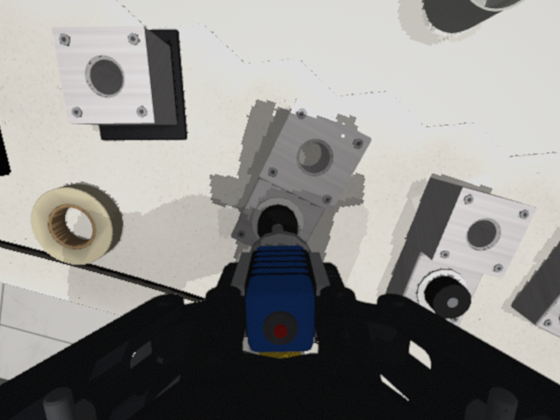

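View pics/s5.png

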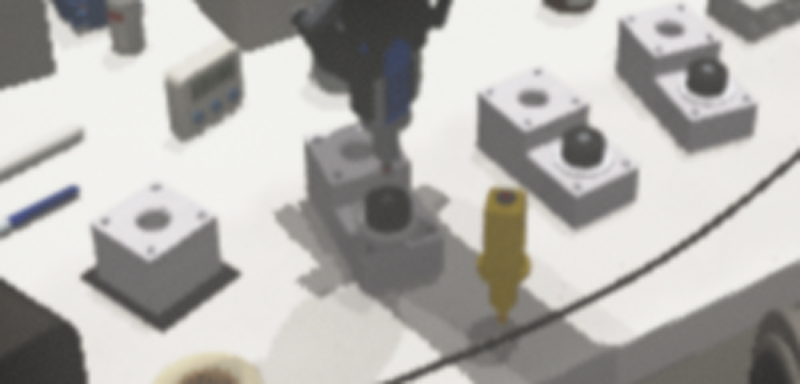

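```bash
python3 -m inch '[[[0,0,0],[0,0.1,0.6],0],[[0,0,0],[0,0.1,1.2],0],[[0,0,0],[0,0.1,1.7],0],[[0,0,0],[0,0.1,2.0],0],[[0,0,0],[0,0.1,2.0],0]]'
python3 -m inch '[[[0,0,0],[0,0,0],0],[[0,0,0],[0,0,0],0],[[0,0,0],[0,0,0],0]]'
python3 - <<'E'
from h import *
move([.4469,-.0205,.0945])
E
```

```text
t: 6.4
ee_pos: [0.4464, -0.0212, 0.0995]
orientation: [0.988, 0.156, -0.001, -0.0]
contact_force: [-1.1, 0.3, 1.0]
grip_width: 0.0233
t: 6.65
ee_pos: [0.4464, -0.0211, 0.1002]
orientation: [0.988, 0.156, -0.0, 0.0]
contact_force: [-0.8, -0.3, 1.0]
grip_width: 0.0231
shift cm [ 0.07 -0.05  0.57] tool x yaw 18.0 tilt 0.04 pos [ 0.4464 -0.0211  0.1002] t 6.65
```

```bash
python3 -m inch '[[[0,0,0],[0,0,0.15],0],[[0,0,0],[0,0,0.3],0],[[0,0,0],[0,0,0.3],0],[[0,0,0],[0,0,0.3],0],[[0,0,0],[0,0,0.3],0]]'
python3 - <<'E'
from h import *
for i in range(4):
    o=arm.get_obs(); print(o['contact_force'].round(2),np.array(o['ee_pos']).round(4)); 
    p,d=arm.snapshot('wrist')
c=arm.get_calibration('wrist')
cv2.imwrite('pics/w6.png',cv2.resize(p[200:370,210:350,::-1],None,fx=4,fy=4,interpolation=cv2.INTER_CUBIC)); np.savez('w6.npz',d=d,R=c['R'],t=c['t'],fx=c['fx'],fy=c['fy'],cx=c['cx'],cy=c['cy'])
E
```

```text
t: 7.07
ee_pos: [0.4466, -0.0212, 0.0973]
orientation: [0.988, 0.156, -0.0, 0.0]
contact_force: [-2.0, -0.6, 2.1]
grip_width: 0.0237
[-2.03 -0.63  2.07] [ 0.4466 -0.0212  0.0973]
[-2.08 -1.02  2.92] [ 0.4466 -0.0212  0.0972]
[-2.5  -0.4   2.09] [ 0.4466 -0.0212  0.0972]
[-1.84  0.04  4.38] [ 0.4466 -0.0211  0.0972]
```

View pics/w6.png

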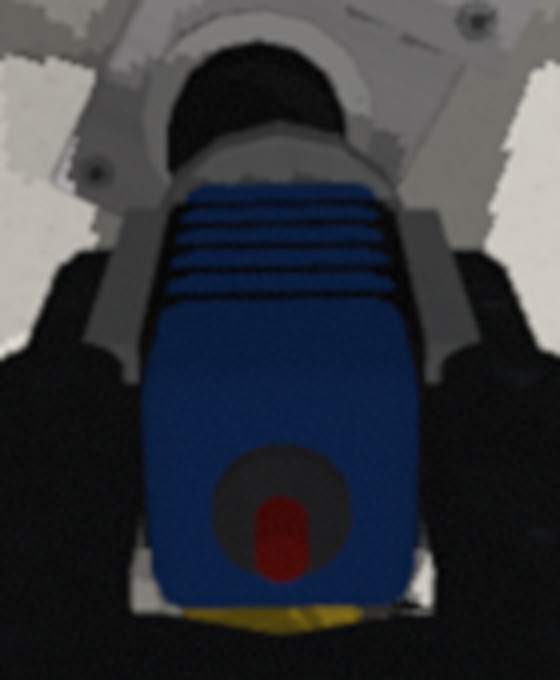

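```bash
cat >> h.py <<'E'
def rodcheck(p,c,pos,off=0.0477):
    b=np.array([pos[0],pos[1],pos[2]+off])
    for h in (0,.002,.004,.006,.008): print(h,np.round(proj(c,b+[0,0,h]),1))
    r=p[:,:,0].astype(int); m=((r>60)&(r>2.5*p[:,:,1])&(r>2.5*p[:,:,2]))
    m[:290]=0; m[:,:260]=0; m[:,300:]=0
    v,u=np.nonzero(m); print('red rows',v.min(),v.max(),'cols',u.min(),u.max())
E
python3 - <<'E'
from h import *
c=dict(np.load('w6.npz'))
p,d=arm.snapshot('wrist'); o=arm.get_obs(); rodcheck(p,c,o['ee_pos']); print(o['contact_force'],o['ee_pos'])
p=cv2.imread('pics/w4.png')[:,:,::-1]; c=dict(np.load('w4.npz')); rodcheck(p,c,[.5095,.1174,.1433])
E
```

```text
0 [279.  328.1]
0.002 [279.  331.6]
0.004 [279.  335.3]
0.006 [279.  339.1]
0.008 [279.  343.1]
red rows 325 344 cols 274 286
[-2.22718876 -0.32874681  3.28252576] [ 0.44664761 -0.02114215  0.09717651]
0 [279.3 327.1]
0.002 [279.3 330.5]
0.004 [279.3 334.2]
0.006 [279.3 337.9]
0.008 [279.3 341.8]
red rows 324 337 cols 274 286
```

```bash
python3 -m inch '[[[0,0,0],[0,0,0.15],0],[[0,0,0],[0,0,0.27],0],[[0,0,0],[0,0,0.27],0],[[0,0,0],[0,0,0.27],0],[[0,0,0],[0,0,0.27],0]]'
python3 - <<'E'
from h import *
f=[]
for i in range(4):
    o=arm.get_obs(); f.append(o['contact_force']); 
    p,d=arm.snapshot('wrist')
c=arm.get_calibration('wrist')
rodcheck(p,c,o['ee_pos']);print(np.mean(f,0),o['ee_pos'])
cv2.imwrite('pics/w7.png',cv2.resize(p[200:370,210:350,::-1],None,fx=4,fy=4,interpolation=cv2.INTER_CUBIC)); np.savez('w7.npz',d=d,R=c['R'],t=c['t'],fx=c['fx'],fy=c['fy'],cx=c['cx'],cy=c['cy'])
E
```

```text
t: 7.73
ee_pos: [0.4467, -0.0211, 0.0946]
orientation: [0.988, 0.156, -0.0, 0.0]
contact_force: [-3.5, 1.0, 5.1]
grip_width: 0.0237
0 [279.  328.1]
0.002 [279.  331.7]
0.004 [279.  335.4]
0.006 [279.  339.2]
0.008 [279.  343.2]
red rows 325 348 cols 274 286
[-2.62856078  0.03780982  5.22572132] [ 0.44669662 -0.02113971  0.09455487]
```

View pics/w7.png

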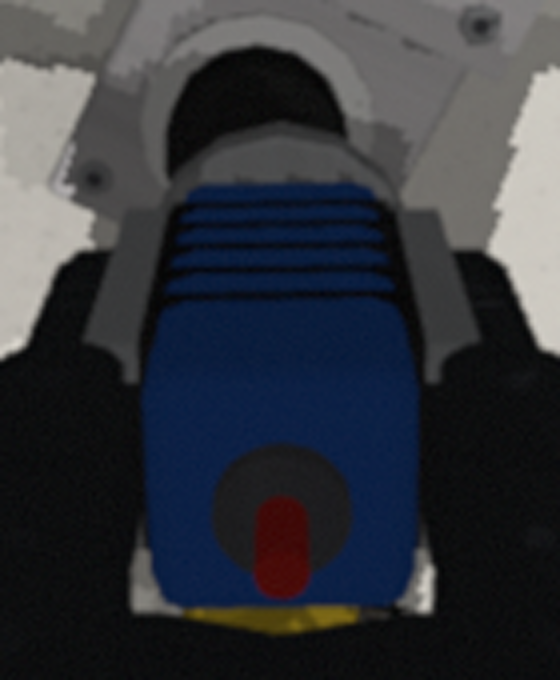

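```bash
python3 -m inch '[[[0,0,0],[0,0,0.04],0],[[0,0,0],[0,0,0.04],0],[[0,0,0],[0,0,0.04],0]]'
python3 - <<'E'
from h import *
f=[]
for i in range(3):
    o=arm.get_obs(); f.append(o['contact_force']); 
    p,d=arm.snapshot('wrist')
c=arm.get_calibration('wrist')
rodcheck(p,c,o['ee_pos']);print(np.mean(f,0),o['ee_pos'])
p,d=arm.snapshot('scene'); cv2.imwrite('pics/s7.png',cv2.resize(p[200:320,180:330,::-1],None,fx=5,fy=5,interpolation=cv2.INTER_CUBIC))
E
```

```text
t: 8.18
ee_pos: [0.4467, -0.0212, 0.0941]
orientation: [0.988, 0.156, -0.0, 0.0]
contact_force: [-3.4, -0.4, 5.3]
grip_width: 0.0238
0 [279. 328.]
0.002 [279.  331.6]
0.004 [279.  335.3]
0.006 [279.  339.1]
0.008 [279. 343.]
red rows 325 349 cols 274 286
[-3.16876094 -0.1839098   5.00316203] [ 0.44673725 -0.02112575  0.09417427]
```

View pics/s7.png

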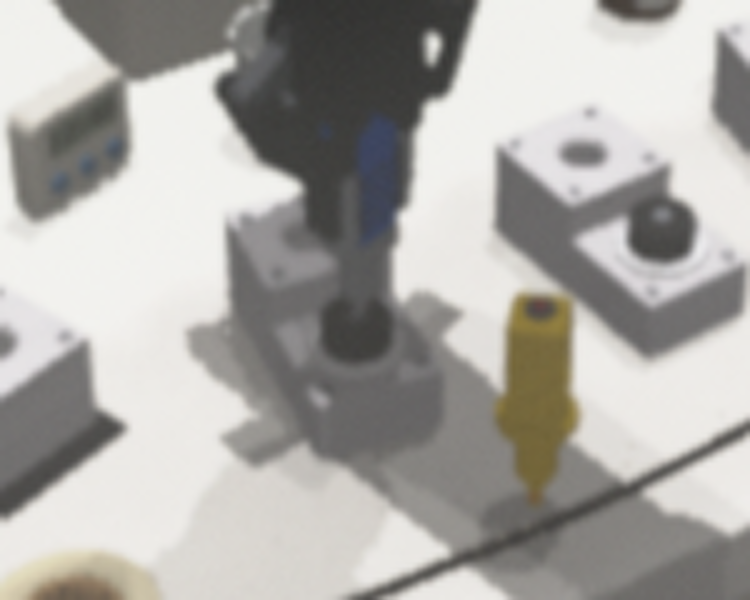

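```bash
python3 -m inch '[[[0,0,0],[0,0,-1.2],0],[[0,0,0],[0,0,-3],0],[[0,0,0],[-1.5,3.6,-3],0],[[0,0,0],[-3.2,7.2,-3],0],[[0,0,0],[-4.7,10.6,-2.7],0]]'
python3 -m inch '[[[0,0,0],[-1,2.3,0],0],[[0,0,0],[-1,2.3,0],0],[[0,0,0],[-1,2.3,0],0],[[0,0,0],[-1,2.3,0],0],[[0,0,0],[-1,2.3,0],0]]'
python3 - <<'E'
from h import *
move([.4325,-.1614,.1023])
p,d=arm.snapshot('wrist');cv2.imwrite('pics/w8.png',p[:,:,::-1])
c=arm.get_calibration('wrist')
o=arm.get_obs(); rodcheck(p,c,o['ee_pos']);print(o['contact_force'])
move([.4325,-.1614,.1023])
E
```

```text
t: 8.8
ee_pos: [0.4359, -0.1382, 0.1215]
orientation: [0.988, 0.158, 0.002, 0.001]
contact_force: [0.8, 0.4, -1.9]
grip_width: 0.0233
t: 9.22
ee_pos: [0.4329, -0.1598, 0.1208]
orientation: [0.987, 0.158, 0.0, -0.0]
contact_force: [-1.0, 0.1, -1.9]
grip_width: 0.0237
shift cm [-0.08  0.14  1.85] tool x yaw 18.16 tilt 0.06 pos [ 0.4329 -0.1598  0.1208] t 9.2167
0 [279. 328.]
0.002 [279.  331.5]
0.004 [279.  335.2]
0.006 [279. 339.]
0.008 [278.9 343. ]
red rows 325 337 cols 274 286
[-0.12359013  0.04418719 -0.90490715]
shift cm [-0.09  0.15  1.86] tool x yaw 18.18 tilt 0.04 pos [ 0.4329 -0.1598  0.1209] t 9.2667
```

View pics/w8.png

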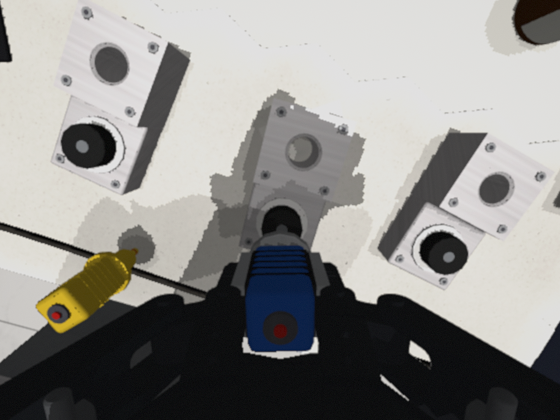

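```bash
python3 -m inch '[[[0,0,0],[-0.1,0.15,0.7],0],[[0,0,0],[-0.1,0.15,1.4],0],[[0,0,0],[-0.1,0.15,1.9],0],[[0,0,0],[-0.1,0.15,2.2],0],[[0,0,0],[-0.1,0.15,2.35],0]]'
python3 -m inch '[[[0,0,0],[0,0,0],0],[[0,0,0],[0,0,0],0],[[0,0,0],[0,0,0],0]]'
cat > chk.py <<'E'
from h import *
import sys
f=[]
for i in range(3):
    o=arm.get_obs(); f.append(o['contact_force']); 
    p,d=arm.snapshot('wrist')
c=arm.get_calibration('wrist')
rodcheck(p,c,o['ee_pos']);print(np.mean(f,0),o['ee_pos'],o['t'])
cv2.imwrite(sys.argv[1],cv2.resize(p[200:370,210:350,::-1],None,fx=4,fy=4,interpolation=cv2.INTER_CUBIC))
E
python3 chk.py pics/w9.png
```

```text
t: 9.68
ee_pos: [0.4316, -0.1627, 0.0969]
orientation: [0.988, 0.157, -0.0, -0.0]
contact_force: [-0.4, -0.4, 1.2]
grip_width: 0.0237
t: 9.93
ee_pos: [0.4318, -0.1629, 0.0976]
orientation: [0.988, 0.157, -0.0, -0.0]
contact_force: [-0.6, 1.7, 0.3]
grip_width: 0.0236
0 [278.9 328.1]
0.002 [278.9 331.7]
0.004 [278.9 335.4]
0.006 [278.9 339.2]
0.008 [278.9 343.1]
red rows 325 339 cols 274 286
[-1.09848081  1.12528833  0.43837635] [ 0.4318846  -0.1630654   0.09769988] 10.0333
```

```bash
python3 -m inch '[[[0,0,0],[0,0,0.3],0],[[0,0,0],[0,0,0.6],0],[[0,0,0],[0,0,0.9],0],[[0,0,0],[0,0,0.9],0],[[0,0,0],[0,0,0.9],0]]'
python3 chk.py pics/w10.png
```

```text
t: 10.5
ee_pos: [0.4322, -0.1633, 0.0886]
orientation: [0.988, 0.156, 0.0, 0.0]
contact_force: [0.5, -0.1, 2.3]
grip_width: 0.0234
0 [279.1 327.9]
0.002 [279.1 331.5]
0.004 [279.1 335.2]
0.006 [279.1 339. ]
0.008 [279.1 342.9]
red rows 325 344 cols 274 286
[-0.37317232  0.66979443  2.54572748] [ 0.43221745 -0.16330119  0.08873717] 10.6
```

```bash
python3 -m inch '[[[0,0,0],[0,0,0.15],0],[[0,0,0],[0,0,0.25],0],[[0,0,0],[0,0,0.25],0],[[0,0,0],[0,0,0.25],0]]'
python3 chk.py pics/w11.png
```

```text
t: 10.98
ee_pos: [0.4322, -0.1633, 0.0862]
orientation: [0.988, 0.156, 0.0, 0.0]
contact_force: [-0.3, 0.9, 3.9]
grip_width: 0.0236
0 [279.1 328. ]
0.002 [279.1 331.5]
0.004 [279.1 335.2]
0.006 [279.1 339. ]
0.008 [279.1 343. ]
red rows 325 346 cols 274 286
[-0.53643115  0.89388491  3.5398525 ] [ 0.43219253 -0.16328958  0.08621656] 11.0833
```

```bash
python3 -m inch '[[[0,0,0],[0,0,0.1],0],[[0,0,0],[0,0,0.2],0],[[0,0,0],[0,0,0.2],0],[[0,0,0],[0,0,0.2],0]]'
python3 chk.py pics/w12.png
```

```text
t: 11.47
ee_pos: [0.4322, -0.1633, 0.0841]
orientation: [0.988, 0.156, 0.0, 0.0]
contact_force: [0.7, 0.3, 5.0]
grip_width: 0.0235
0 [279.2 328.1]
0.002 [279.1 331.6]
0.004 [279.1 335.3]
0.006 [279.1 339.1]
0.008 [279.1 343.1]
red rows 325 347 cols 274 286
[0.38696704 0.26676796 4.67023523] [ 0.43212934 -0.16330962  0.0841634 ] 11.5667
```

View pics/w12.png

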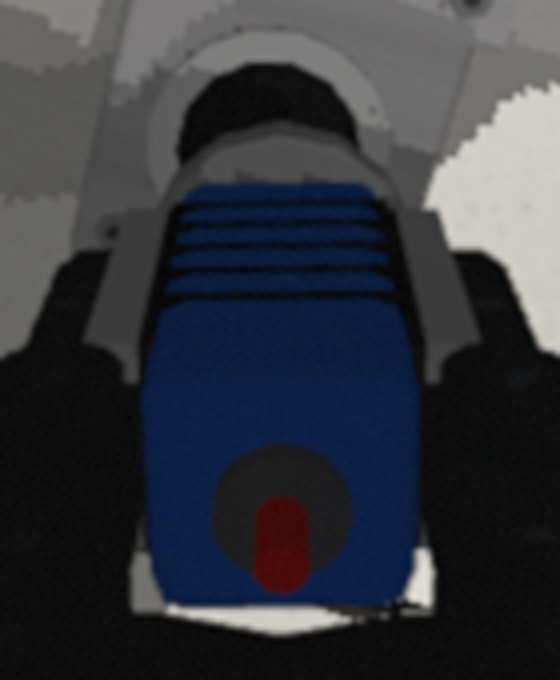

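```bash
python3 -m inch '[[[0,0,0],[0,0,0.1],0],[[0,0,0],[0,0,0.15],0],[[0,0,0],[0,0,0.15],0],[[0,0,0],[0,0,0.15],0]]'
python3 chk.py pics/w13.png
```

```text
t: 11.95
ee_pos: [0.4321, -0.1633, 0.0826]
orientation: [0.988, 0.156, 0.0, 0.0]
contact_force: [1.2, -0.1, 4.1]
grip_width: 0.0236
0 [279.1 328. ]
0.002 [279.1 331.5]
0.004 [279.1 335.2]
0.006 [279.1 339. ]
0.008 [279.1 343. ]
red rows 325 348 cols 274 286
[ 0.57420505 -0.16304167  4.60576953] [ 0.4321369  -0.16327871  0.08264813] 12.05
```

```bash
python3 -m inch '[[[0,0,0],[0,0,0.05],0],[[0,0,0],[0,0,0.05],0],[[0,0,0],[0,0,0.05],0]]'
python3 chk.py pics/w14.png
```

```text
t: 12.35
ee_pos: [0.4321, -0.1633, 0.0821]
orientation: [0.988, 0.156, 0.0, 0.0]
contact_force: [0.5, 0.2, 5.7]
grip_width: 0.0236
0 [279.1 328. ]
0.002 [279.1 331.6]
0.004 [279.1 335.3]
0.006 [279.1 339.1]
0.008 [279.1 343. ]
red rows 325 349 cols 274 286
[ 0.5301162  -0.18323598  5.02781794] [ 0.43210116 -0.16326629  0.08215576] 12.45
```

```bash
python3 -m inch '[[[0,0,0],[0,0,-1],0],[[0,0,0],[0,0,-3],0],[[0,0,0],[0,0,-4.4],0],[[0,0,0],[0,0,-4.4],0],[[0,0,0],[0,0,-4.4],0]]'
python3 - <<'E'
from h import *
for i in range(3):
    c=arm.get_calibration('wrist'); o=arm.get_obs(); p,d=arm.snapshot('wrist')
print(o['ee_pos'],o['contact_force']);cv2.imwrite('pics/w15.png',p[:,:,::-1]); np.savez('w15.npz',d=d,R=c['R'],t=c['t'],fx=c['fx'],fy=c['fy'],cx=c['cx'],cy=c['cy'])
cv2.imwrite('pics/w15c.png',cv2.resize(p[90:270,210:390,::-1],None,fx=4,fy=4,interpolation=cv2.INTER_CUBIC)[:600])
p,d=arm.snapshot('scene'); cv2.imwrite('pics/s15.png',cv2.resize(p[190:290,260:380,::-1],None,fx=5,fy=5,interpolation=cv2.INTER_CUBIC))
rodcheck(cv2.imread('pics/w15.png')[:,:,::-1],c,o['ee_pos'])
E
```

```text
t: 12.92
ee_pos: [0.4312, -0.1631, 0.1258]
orientation: [0.988, 0.156, -0.001, -0.0]
contact_force: [-0.6, -0.4, -1.8]
grip_width: 0.0237
[ 0.43029637 -0.1628281   0.12471457] [-0.16129606  0.72695689 -1.58340069]
0 [278.8 328.5]
0.002 [278.8 332. ]
0.004 [278.7 335.7]
0.006 [278.7 339.6]
0.008 [278.7 343.6]
red rows 325 337 cols 274 286
```

View pics/w15c.png

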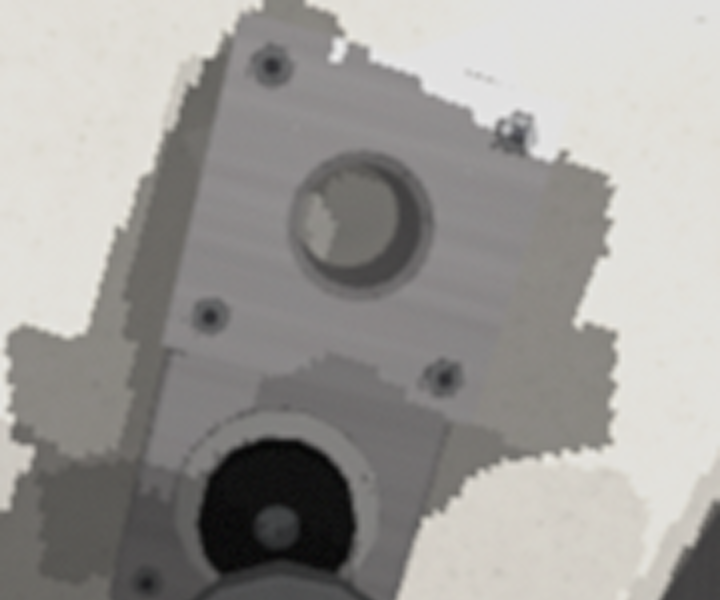

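View pics/s15.png

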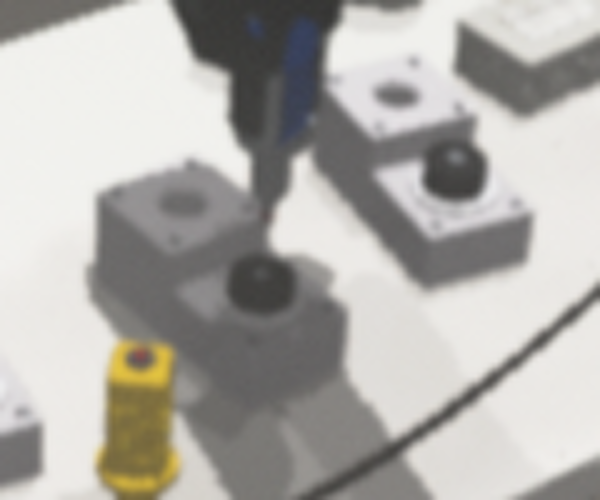

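Run:
```python
from h import *
c=dict(np.load('w15.npz'))
h=ray(c,299.8,146.,.05); print(h,ray(c,279.3,221,.046))
move([h[0],h[1],.125])
move([h[0],h[1],.112])
```

```text
[ 0.4878661  -0.15860579  0.05      ] [ 0.43225564 -0.16201237  0.046     ]
shift cm [ 5.58  1.37 -0.05] tool x yaw 18.0 tilt 0.19 pos [ 0.4305 -0.1628  0.1247] t 13.1167
shift cm [5.59 1.37 1.25] tool x yaw 18.0 tilt 0.19 pos [ 0.4305 -0.1628  0.1247] t 13.1167
```

```bash
python3 -m inch '[[[0,0,0],[2,0.5,0],0],[[0,0,0],[4,1,0],0],[[0,0,0],[5.5,1.35,0],0],[[0,0,0],[5.5,1.35,0],0],[[0,0,0],[5.5,1.35,0],0]]'
python3 -m inch '[[[0,0,0],[0,0,0],0],[[0,0,0],[0,0,0],0],[[0,0,0],[0,0,0],0],[[0,0,0],[0,0,0],0],[[0,0,0],[0,0,0],0]]'
python3 - <<'E'
from h import *
for i in range(3):
    c=arm.get_calibration('wrist'); p,d=arm.snapshot('wrist'); move([.4879,-.1586,.106])
cv2.imwrite('pics/w16.png',p[:,:,::-1]); np.savez('w16.npz',d=d,R=c['R'],t=c['t'],fx=c['fx'],fy=c['fy'],cx=c['cx'],cy=c['cy'])
cv2.imwrite('pics/w16c.png',cv2.resize(p[170:270,220:340,::-1],None,fx=6,fy=6,interpolation=cv2.INTER_CUBIC))
print(proj(c,[.4879,-.1586,.05]))
E
```

```text
t: 13.53
ee_pos: [0.4879, -0.1584, 0.125]
orientation: [0.988, 0.157, -0.001, -0.001]
contact_force: [-0.3, 0.1, -0.9]
grip_width: 0.0235
t: 13.95
ee_pos: [0.4879, -0.1593, 0.1261]
orientation: [0.988, 0.156, -0.0, 0.0]
contact_force: [0.3, -0.2, -0.9]
grip_width: 0.0234
shift cm [ 0.   -0.06  2.02] tool x yaw 17.98 tilt 0.02 pos [ 0.4881 -0.1592  0.1262] t 14.0
shift cm [-0.01 -0.06  2.02] tool x yaw 17.99 tilt 0.02 pos [ 0.4882 -0.1591  0.1262] t 14.05
shift cm [-0.02 -0.06  2.02] tool x yaw 18.0 tilt 0.01 pos [ 0.4883 -0.1591  0.1262] t 14.1
(np.float64(278.41163817337537), np.float64(225.1722740046809))
```

View pics/w16c.png

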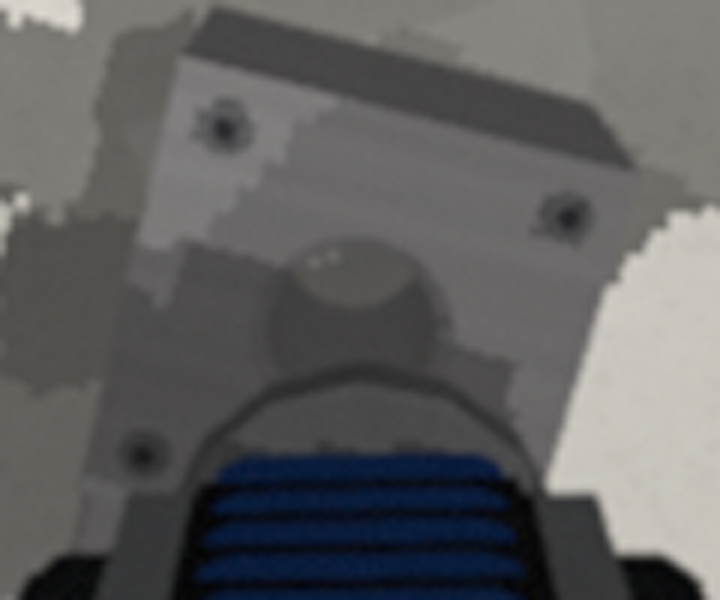

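Run:
```python
from h import *
c=dict(np.load('w16.npz')); p=cv2.imread('pics/w16.png')
im=p[200:370,220:340]
cv2.imwrite('pics/w16d.png',cv2.resize(im,None,fx=3.5,fy=3.5,interpolation=cv2.INTER_CUBIC))
b=p[:,:,0].astype(int)
for r in range(250,352,6):
    m=(b[r]>1.5*p[r,:,2].astype(int)+12)&(b[r]>35); u=np.nonzero(m)[0]; u=u[(u>230)&(u<330)]
    if len(u): print(r,u.min(),u.max(),(u.min()+u.max())/2)
for z in (.098,.104,.123,.174): print(z,proj(c,[.4883,-.1591,z]))
```

```text
250 257 266 261.5
256 283 300 291.5
262 259 302 280.5
268 257 303 280.0
274 290 303 296.5
280 250 310 280.0
286 248 311 279.5
292 247 313 280.0
298 245 314 279.5
304 245 314 279.5
310 246 314 280.0
316 246 313 279.5
322 246 314 280.0
328 247 313 280.0
334 247 313 280.0
340 248 312 280.0
346 250 310 280.0
0.098 (np.float64(279.187757433573), np.float64(248.7373765317585))
0.104 (np.float64(279.18021651870373), np.float64(252.60073625101572))
0.123 (np.float64(279.152695916638), np.float64(266.7000845812644))
0.174 (np.float64(279.0330482660598), np.float64(327.997940578981))
```

View pics/w16d.png

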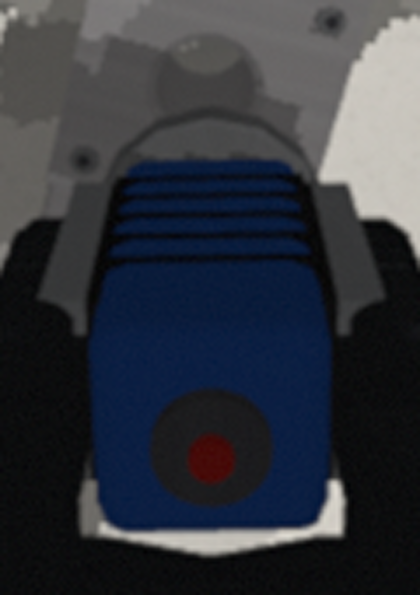

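Run:
```python
from h import *
c=dict(np.load('w16.npz'))
a=np.radians(18);tx=np.array([np.cos(a),np.sin(a),0])
b=np.array([.4883,-.1591,.0])
for z in (.0983,.1043): print(z,proj(c,b+.017*tx+[0,0,z]))
h=np.array([.4879,-.1586,.05]); print('hole far rim',proj(c,h+.0125*tx),proj(c,h+.0105*tx))
```

```text
0.0983 (np.float64(279.13709985601173), np.float64(220.71331845738263))
0.1043 (np.float64(279.12764454815874), np.float64(223.73865596954465))
hole far rim (np.float64(278.3712796036409), np.float64(208.48658607477833)) (np.float64(278.37781528782307), np.float64(211.18867357168054))
```

Run:
```python
from h import *
c=dict(np.load('w16.npz')); d=c['d']
a=np.radians(18);tx=np.array([np.cos(a),np.sin(a),0]);ty=np.array([np.sin(a),-np.cos(a),0])
b=np.array([.4883,-.1591,.1262])
for v in list(range(196,264,3))+list(range(264,352,6)):
    u=280; z=d[v,u]; p=np.array([(u-c['cx'])/c['fx']*z,(v-c['cy'])/c['fy']*z,z]); X=c['R'].T@(p-c['t'])
    print(v,z.round(4),'tool x mm',(1e3*(X-b)@tx).round(1),'z mm',(X[2]*1e3).round(1))
```

```text
196 0.2226 tool x mm 21.5 z mm 50.5
199 0.2236 tool x mm 19.2 z mm 50.1
202 0.2242 tool x mm 17.0 z mm 50.1
205 0.225 tool x mm 14.8 z mm 49.9
208 0.225 tool x mm 12.7 z mm 50.4
211 0.2763 tool x mm -1.9 z mm 1.3
214 0.2782 tool x mm -5.0 z mm 0.1
217 0.2774 tool x mm -7.3 z mm 1.5
220 0.2783 tool x mm -10.1 z mm 1.4
223 0.2703 tool x mm -10.4 z mm 9.8
226 0.2626 tool x mm -10.7 z mm 17.8
229 0.2548 tool x mm -10.7 z mm 25.9
232 0.1532 tool x mm 18.4 z mm 123.3
235 0.1515 tool x mm 17.6 z mm 125.3
238 0.153 tool x mm 15.7 z mm 124.2
241 0.1541 tool x mm 13.9 z mm 123.6
244 0.1547 tool x mm 12.3 z mm 123.4
247 0.1478 tool x mm 13.3 z mm 130.2
250 0.1424 tool x mm 13.9 z mm 135.7
253 0.1408 tool x mm 13.2 z mm 137.5
256 0.1363 tool x mm 13.6 z mm 142.1
259 0.1342 tool x mm 13.2 z mm 144.4
262 0.1321 tool x mm 12.8 z mm 146.6
264 0.1288 tool x mm 13.4 z mm 149.9
270 0.1232 tool x mm 13.4 z mm 155.7
276 0.1191 tool x mm 12.9 z mm 160.1
282 0.1134 tool x mm 13.4 z mm 165.9
288 0.109 tool x mm 13.4 z mm 170.4
294 0.1058 tool x mm 13.0 z mm 173.8
300 0.1067 tool x mm 10.6 z mm 173.5
306 0.1069 tool x mm 8.5 z mm 173.9
312 0.1072 tool x mm 6.4 z mm 174.2
318 0.1053 tool x mm 5.5 z mm 176.4
324 0.1049 tool x mm 3.8 z mm 177.3
330 0.1061 tool x mm 1.1 z mm 176.7
336 0.1058 tool x mm -0.6 z mm 177.6
342 0.1083 tool x mm -4.2 z mm 175.9
348 0.111 tool x mm -8.0 z mm 174.1
```

```bash
python3 -m inch '[[[0,0,0],[-0.05,-0.06,0.8],0],[[0,0,0],[-0.05,-0.06,1.6],0],[[0,0,0],[-0.05,-0.06,2.4],0],[[0,0,0],[-0.05,-0.06,3],0],[[0,0,0],[-0.05,-0.06,3.3],0]]'
python3 -m inch '[[[0,0,0],[0,0,0],0],[[0,0,0],[0,0,0],0],[[0,0,0],[0,0,0],0],[[0,0,0],[0,0,0],0]]'
python3 - <<'E'
from h import *
o=arm.get_obs(); print(o['contact_force'],o['moment']); move([.4879,-.1586,.0583])
c=arm.get_calibration('wrist'); p,d=arm.snapshot('wrist')
cv2.imwrite('pics/w17c.png',cv2.resize(p[170:270,220:340,::-1],None,fx=5,fy=5,interpolation=cv2.INTER_CUBIC))
p,d=arm.snapshot('scene'); cv2.imwrite('pics/s17.png',cv2.resize(p[190:290,240:360,::-1],None,fx=5,fy=5,interpolation=cv2.INTER_CUBIC))
move([.4879,-.1586,.0583])
E
```

```text
t: 14.52
ee_pos: [0.4866, -0.1583, 0.0913]
orientation: [0.988, 0.157, -0.001, -0.001]
contact_force: [-0.4, -0.2, -0.9]
grip_width: 0.0237
t: 14.85
ee_pos: [0.4882, -0.1587, 0.0935]
orientation: [0.988, 0.156, 0.0, 0.0]
contact_force: [-0.1, -0.2, -1.6]
grip_width: 0.0233
[-0.06016008 -0.21220361 -1.63581643] [ 0.01774082 -0.09229687  0.03327034]
shift cm [-0.03 -0.02  3.52] tool x yaw 18.01 tilt 0.06 pos [ 0.4882 -0.1587  0.0935] t 14.85
shift cm [-0.02 -0.01  3.51] tool x yaw 18.0 tilt 0.05 pos [ 0.4881 -0.1587  0.0934] t 14.95
```

View pics/w17c.png

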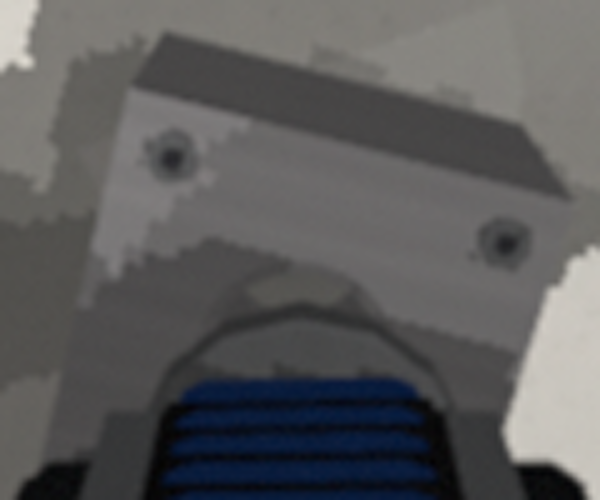

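View pics/s17.png

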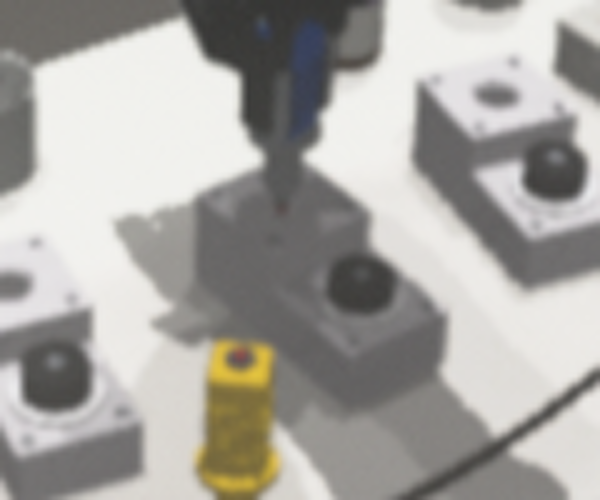

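```bash
python3 -m inch '[[[0,0,0],[0,0,0.3],0],[[0,0,0],[0,0,0.5],0],[[0,0,0],[0,0,0.8],0],[[0,0,0],[0,0,1.1],0],[[0,0,0],[0,0,1.3],0]]'
python3 -c "
from h import *
o=arm.get_obs(); print(o['contact_force'],o['moment']); move([.4879,-.1586,.0583])"
```

```text
t: 15.37
ee_pos: [0.4874, -0.1585, 0.0794]
orientation: [0.988, 0.156, -0.0, -0.0]
contact_force: [0.6, 0.7, -1.7]
grip_width: 0.0236
[ 0.57508691  0.66164907 -1.74617889] [ 0.01309151  0.051478   -0.01306285]
shift cm [0.05 0.02 2.11] tool x yaw 18.0 tilt 0.05 pos [ 0.4874 -0.1585  0.0794] t 15.3667
```

```bash
python3 -m inch '[[[0,0,0],[0.02,0.01,0.5],0],[[0,0,0],[0.02,0.01,1],0],[[0,0,0],[0.02,0.01,1.5],0],[[0,0,0],[0.02,0.01,1.8],0],[[0,0,0],[0.02,0.01,1.8],0]]'
python3 -m inch '[[[0,0,0],[0,0,0],0],[[0,0,0],[0,0,0],0],[[0,0,0],[0,0,0],0]]'
python3 -c "
from h import *
o=arm.get_obs(); print(o['contact_force'],o['moment']); move([.4879,-.1586,.0583])"
```

```text
t: 15.78
ee_pos: [0.4872, -0.1584, 0.061]
orientation: [0.988, 0.157, -0.001, -0.0]
contact_force: [0.1, 0.9, -1.4]
grip_width: 0.0235
t: 16.03
ee_pos: [0.4879, -0.1586, 0.0622]
orientation: [0.988, 0.156, -0.0, 0.0]
contact_force: [-0.2, 0.2, -1.7]
grip_width: 0.0235
[-0.19058444  0.19031019 -1.74017636] [-0.01029338  0.13729077 -0.03825751]
shift cm [ 0.   -0.    0.39] tool x yaw 18.01 tilt 0.01 pos [ 0.4879 -0.1586  0.0622] t 16.0333
```

```bash
python3 -m inch '[[[0,0,0],[0,0,0.1],0],[[0,0,0],[0,0,0.2],0],[[0,0,0],[0,0,0.3],0],[[0,0,0],[0,0,0.37],0],[[0,0,0],[0,0,0.37],0]]'
python3 -m inch '[[[0,0,0],[0,0,0],0],[[0,0,0],[0,0,0],0],[[0,0,0],[0,0,0],0]]'
python3 -c "
from h import *
for i in range(3):
  o=arm.get_obs(); print(o['contact_force'],o['moment']); move([.4879,-.1586,.0583]); arm.snapshot('top')"
```

```text
t: 16.45
ee_pos: [0.4879, -0.1587, 0.0583]
orientation: [0.988, 0.156, -0.0, 0.0]
contact_force: [-0.7, -0.4, -1.8]
grip_width: 0.0233
t: 16.7
ee_pos: [0.4879, -0.1587, 0.0583]
orientation: [0.988, 0.157, -0.0, 0.0]
contact_force: [-0.8, -0.9, -1.3]
grip_width: 0.0237
[-0.82630567 -0.89372009 -1.31600057] [-0.07143877  0.15583253  0.02327321]
shift cm [ 0.   -0.01  0.  ] tool x yaw 18.01 tilt 0.01 pos [ 0.4879 -0.1587  0.0583] t 16.7
[ 0.72819274 -0.58902586 -1.25447537] [-0.01742901  0.17917523  0.01513917]
shift cm [ 0.   -0.01 -0.  ] tool x yaw 18.0 tilt 0.01 pos [ 0.4879 -0.1587  0.0583] t 16.75
[-0.46503007 -1.41470801 -1.69922575] [-0.05706732  0.12255602  0.03157988]
shift cm [ 0.   -0.01  0.  ] tool x yaw 18.0 tilt 0.01 pos [ 0.4879 -0.1587  0.0583] t 16.8
```

```bash
python3 -m inch '[[[0,0,0],[0,0,0.03],0],[[0,0,0],[0,0,0.06],0],[[0,0,0],[0,0,0.06],0]]'
python3 -c "
from h import *
for i in range(3):
  o=arm.get_obs(); print(o['contact_force'],o['moment'],o['ee_pos'][2]);arm.snapshot('top')"
```

```text
t: 17.1
ee_pos: [0.4879, -0.1587, 0.0583]
orientation: [0.988, 0.156, -0.0, 0.0]
contact_force: [-2.7, -0.3, 4.1]
grip_width: 0.0233
[-2.67212045 -0.32046294  4.12026528] [-0.01116083  0.61269405  0.03326839] 0.05827455167950339
[-2.13634468  0.81563736  4.97491379] [-0.00463398  0.62245634  0.01727875] 0.05827459455351067
[-2.89895613  0.17368037  5.35790402] [ 0.0049416   0.69539106 -0.02009341] 0.05826487173036503
```

```bash
python3 -m inch '[[[0,0,0],[0,0,-0.06],0],[[0,0,0],[0,0,-0.06],0.5],[[0,0,0],[0,0,-0.06],0.6],[[0,0,0],[0,0,-0.06],0.7],[[0,0,0],[0,0,-0.06],0.8]]'
python3 -m inch '[[[0,0,0],[0,0,0],0.8],[[0,0,0],[0,0,0],0.8],[[0,0,0],[0,0,0],0.8]]'
python3 -c "
from h import *
move([.4879,-.1587,.058])
p,d=arm.snapshot('wrist');cv2.imwrite('pics/w18.png',p[:,:,::-1])"
```

```text
t: 17.67
ee_pos: [0.4883, -0.1585, 0.0583]
orientation: [0.988, 0.157, 0.0, -0.0]
contact_force: [-0.5, -0.1, 0.2]
grip_width: 0.0677
t: 17.92
ee_pos: [0.488, -0.1586, 0.0583]
orientation: [0.988, 0.156, 0.0, -0.0]
contact_force: [0.6, 0.6, -0.4]
grip_width: 0.0685
shift cm [-0.01  0.01  0.03] tool x yaw 18.01 tilt 0.01 pos [ 0.488  -0.1586  0.0583] t 17.9167
```

View pics/w18.png

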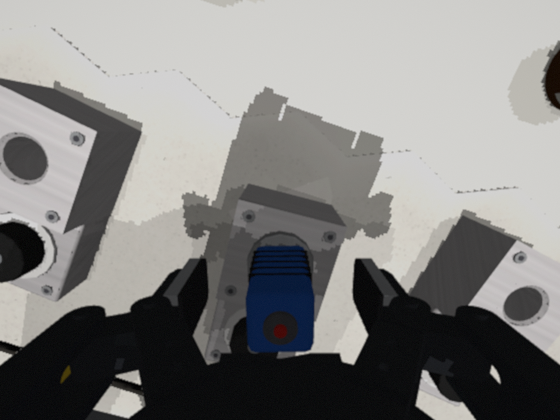

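Released: the gauge stands upright at (280,300), clear of both fingers. I'll lift straight up.

```bash
python3 -m inch '[[[0,0,0],[0,0,-1.5],0.8],[[0,0,0],[0,0,-4.5],0.8],[[0,0,0],[0,0,-8],0.8],[[0,0,0],[0,0,-11.5],0.8],[[0,0,0],[0,0,-14],0.8]]'
python3 -m inch '[[[0,0,0],[-3,0,-2],0.8],[[0,0,0],[-6,0,-2],0.8],[[0,0,0],[-6,0,-2],0.8],[[0,0,0],[-6,0,-2],0.8],[[0,0,0],[-6,0,-2],0.8]]'
python3 - <<'E'
from h import *
for i in range(3):
    c=arm.get_calibration('wrist'); p,d=arm.snapshot('wrist')
cv2.imwrite('pics/w19.png',p[:,:,::-1]); np.savez('w19.npz',d=d,R=c['R'],t=c['t'],fx=c['fx'],fy=c['fy'],cx=c['cx'],cy=c['cy'])
nets('wrist',['gauge_grip'])
p,d=arm.snapshot('scene'); cv2.imwrite('pics/s19.png',cv2.resize(p[150:320,130:400,::-1],None,fx=2.9,fy=2.9,interpolation=cv2.INTER_CUBIC))
p,d=arm.snapshot('top'); cv2.imwrite('pics/t19.png',cv2.resize(p[120:290,150:420,::-1],None,fx=2.9,fy=2.9,interpolation=cv2.INTER_CUBIC))
E
```

```text
t: 18.38
ee_pos: [0.4891, -0.1586, 0.2016]
orientation: [0.988, 0.157, 0.002, 0.001]
contact_force: [0.5, 0.2, 0.5]
grip_width: 0.0681
t: 18.8
ee_pos: [0.4311, -0.1769, 0.2183]
orientation: [0.988, 0.156, 0.0, -0.0]
contact_force: [0.5, -0.2, -0.5]
grip_width: 0.0685
wrist gauge_grip [(0.9, [0.3572, -0.0479, 0.0732]), (0.66, [0.4879, -0.1582, 0.0787]), (0.47, [0.4469, -0.0174, 0.0466]), (0.28, [0.4633, -0.1613, 0.0004])]
```

View pics/w19.png

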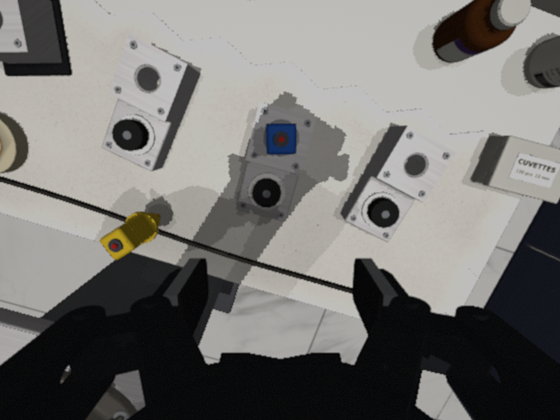

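View pics/s19.png

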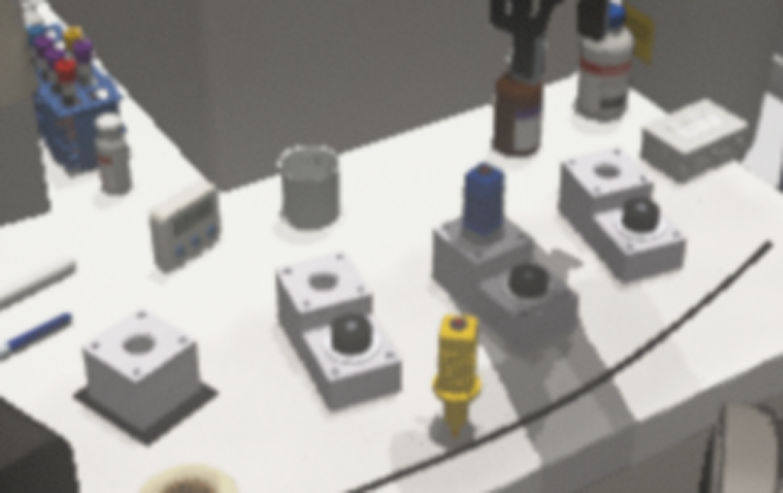

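View pics/t19.png

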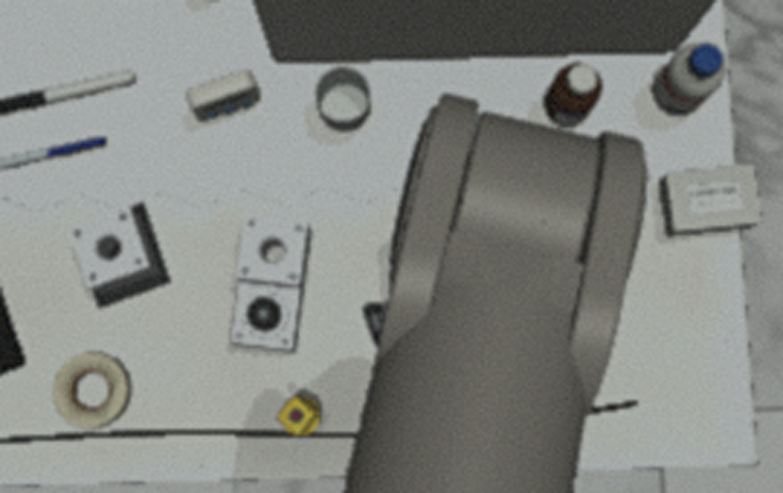

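Run:
```python
from h import *
c=dict(np.load('w19.npz')); d=c['d']
def hz(u,v,r=4):
    zs=[]
    for y in range(v-r,v+r+1):
        for x in range(u-r,u+r+1):
            z=d[y,x]
            if z>0:
                p=np.array([(x-c['cx'])/c['fx']*z,(y-c['cy'])/c['fy']*z,z]); zs.append((c['R'].T@(p-c['t']))[2])
    return round(1e3*float(np.median(zs)),1)
for n,u,v in [('padL',132,134),('padM',265,191),('padR',381,211),('gauge top',277,139)]: print(n,hz(u,v))
print(ray(c,281,140,.107))
print(arm.get_obs()['t']); arm.close_job()
```

```text
padL 50.0
padM 45.4
padR 50.3
gauge top 108.2
[ 0.48834832 -0.15924064  0.107     ]
19.1
the job is handed in; nothing more can be done
```

The perished pad is on the middle block of the three, and the gauge now stands upright in that block's hole. The job is handed in, at 19.1 s of the 48 s allowed.

- **Left block:** I pressed it first, to about 6 mm of pin (about 6 N). It sank only about 2 mm, so it is sound, and it later read 50.0 mm high, fully sprung back.
- **Middle block:** At the same pin travel of about 6 mm it sank deep, roughly 14 mm by my estimate against the 12 mm expected. My contact height may be out by about 1 mm, which could explain the difference. It kept a dent: the depth picture read its top at 45.4 mm, against 50.0 and 50.3 mm for the other two.
- **Right block:** I did not press it, because the bad pad had already been found.

**Placing the gauge:** It went into the hole without resistance and seated with about 5 N. I then released it and lifted the arm clear. Its top read 108 mm high, against 106 mm nominal. That reading includes the rod end, so it agrees with the flange resting on the block.

In the last pictures I saw nothing else on the bench moved. The network's top-scoring gauge detection (0.9) was the yellow look-alike; it also found the real gauge (0.66) at the middle block's hole. The wrist force readings were noisy by about 1 N, so I relied mainly on the rising red rod for the 6 N setting.

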